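Fallen cutting-oil bottle back into the cart caddy

ROBOT

A 6-joint arm with a two-finger parallel gripper is mounted at the origin on the work surface. World frame = base frame: x ahead of the robot, y to its left, z up, the work surface at z = 0. Lengths are in m, angles in rad, forces in N, time in s.
With the tool pointing down it reaches from about 0.275 to 0.85 m from the base axis. Payload 19 kg.
Tool frame: the origin (TCP) lies on the mounting face of the last link; the fingertips stand 173 mm ahead of it and the grasp point (between the pads) lies 155 mm ahead of it; z points along the fingers, y is the line along which they close (so a half turn about z gives the same grasp; the last joint's range is limited). The gripper opens to 85 mm and grips with 20 to 120 N. Pads are 22 mm wide; open, the fingers measure 114 mm over their backs; the gripper's body (76 mm by 85 mm) begins 54 mm behind the grasp point. The pads swing forward as they close: fully open they stand 13 mm farther back than shut.
Start: joints at [1.075, 0.15, 1.437, -0, 1.554, -0.134], TCP at [0.204, 0.538, 0.405] pointing down, gripper open.
Joint ranges: [-2.8, 2.8], [-0.68, 2.1], [0.12, 2.68], [-1.39, 4.53], [0.16, 2.79], [-2.81, 2.81]. Speed limits (rad/s): [1.89, 1.89, 2.22, 3.01, 3.01, 3.01].

INTERFACE

Orientations are given as a unit quaternion [x, y, z, w].
In Python, from bench import env gives the robot as it stands.
- The arm moves only by the tool servo_tool, never from a script. Its argument "commands" is a list of rows, each a list of 5 numbers: the opening, from 0 (shut) to 1 (fully open), then the shift along the tool's x, y, z in units of 200 mm (1.0 is 200 mm), then the turn about the tool's z in units of 2 pi rad (1.0 is 2 pi rad). A call has 1 to 5 rows; each row is the pose to reach, as a shift and turn from the pose commanded when the call began, along the tool's axes at that moment, turning the shorter way round; what a row does not reach only later rows make up. A row lasts 1/12 s, in which the tool goes at most 41.7 mm and 7.16 degrees, less where a joint would pass 70% of its speed; a pose out of reach is approached as far as the arm can. A call with a number of a shift or a turn outside -1 to 1 is refused whole. A call with a gripper value outside its range is refused whole. The fingers move at their own pace and stop on an object; the grip force is fixed at half the most. Time passes only in rows, so rows that repeat a pose let the fingers close. It gives the time, the measured TCP pose, the force, the opening and the grip force at its end, in the units of the state.
- env.sense(): the state, without advancing time (a new reading comes with each control period).
- env.get_image(name): name is "scene" or "side" or "wrist"; returns a dict with "color" (400x640x3 uint8, blue, green, red), "fx", "fy", "cx", "cy" (pixels), "dist_coeffs" ([k1, k2, p1, p2, k3] as OpenCV has them; the pictures are not rectified), "R" (3x3) and "t" (3): a world point X has camera coordinates R X + t. Camera axes: x right, y down, z forward; pixel columns grow to the right and rows downward; lengths in m; the calibration is good to about 2 mm. A picture is of the moment at which its call begins. There is no depth.
- env.finish_job(): hands the job in; it is judged then, once.
The state is a dict: "t": time; "q": joint angles; "joint_velocities": joint speeds; "joint_torque": joint torques, N m; "tool_pos": TCP position; "ee_rot": TCP orientation; "contact_force": force on the tool from outside, world axes, zero at the start; "torque": the same for the moment, N m; "finger_gap": opening from 0.0 (shut) to 1.0 (fully open); "gripper_force": force on a finger pad.
Only numpy, scipy, OpenCV 4.12 (cv2) and the standard library are available. Lean on these libraries where they do the work, as an engineer would, in place of code of your own. Each camera call takes 0.05 s, during which the arm holds its last target. There are 200 camera calls.

TASK

One of the square cutting-oil bottles has fallen over on the tool cart. Stand it upright, cap up, and set it down fully in the only empty cell of the blue caddy, then let go of it. Do not drop it, and leave the two bottles already in the caddy, the collet chuck and the spanner where they are.

Things in the scene. Friction and masses are not known exactly. Their poses are not given: they have to be found in the camera images.
- fallen: The fallen bottle, white plastic, 0.14-0.26 kg. Body 40 x 40 mm square, 95 mm tall; then a neck and a round black cap, 24 mm wide, 100 to 128 mm above the underside. Origin: centre of the underside; z runs to the cap, x and y square to the flat sides. It starts on a flat side (origin 20 mm up), cap more or less to the robot's right (-y). Centre of mass 45-55 mm from the underside.
- caddy: Blue open-topped caddy fixed on the cart top: three square cells in a row along its y. Outside 62 (x) x 176 (y) x 60 mm high; walls, dividers and floor 5 mm thick. Cells 52 x 52 mm inside, centred at y = -57, 0 and +57 mm. Origin: centre of its underside.
- pad: Black rubber pad, 46 x 46 x 3 mm, fixed on the floor of the only empty cell, in its middle, with the caddy's yaw. Origin: centre of its underside, 5 mm above the cart top; the bottle is to stand on its top, 8 mm above the cart top.
- stocked_a: A bottle like the fallen one, standing upright in a cell of the caddy (origin at the centre of its underside, 5 mm above the cart top, z up). To be left alone.
- stocked_b: Another such bottle, standing upright in another cell of the caddy. To be left alone.
- chuck: Steel collet chuck standing on the cart top beyond the work, 46 mm in diameter at the foot, narrower above, 87 mm tall. Origin at the centre of its underside. To be left alone.
- spanner: Steel spanner, 170 mm long, lying on the cart top beyond the work. Origin under its middle. To be left alone.
Things that resemble listed ones, but are neither listed nor needed, are in the scene too. What is shaped like the fallen but orange, purple or yellow is not meant.

How it is judged:
By the outcome, as a careful person would: the job done as asked, in the order asked, and still so for the second after the job is handed in, with the robot touching nothing.
It also fails if it takes over 54 s, if anything falls off the work surface, if the arm or the gripper's body presses on something with over 40 N, if the wrist force passes 120 N, or if a joint passes its speed limit or range.

## Working session

There is one attempt and no reset: what is moved stays moved. The work goes in short steps, Python scripts to look and compute and a tool call to move; the robot and the scene stay as the last step left them, time stands still between calls to the robot, and variables do not carry over. Pictures are saved under pics/ and viewed, at most 10 in all, crops included, and the job is handed in when it is done.

Besides the shell and the picture viewer there is one more tool, called in YAML: its name, and indented under it one key for each argument. servo_tool: Moves the arm, as the interface text tells. Its arguments: {"type":"object","properties":{"commands":{"type":"array"}},"required":["commands"]}

```bash
mkdir -p pics
cat > h.py <<'E'
import cv2,numpy as np
from bench import env
def get(n):
    d=env.get_image(n); d={k:np.array(v) for k,v in d.items()}
    d['K']=np.array([[d['fx'],0,d['cx']],[0,d['fy'],d['cy']],[0,0,1]],float); return d
def ray(d,p):
    u=cv2.undistortPoints(np.array(p,float).reshape(-1,1,2),d['K'],d['dist_coeffs'].astype(float)).reshape(-1,2)
    v=np.c_[u,np.ones(len(u))]@d['R']; return -d['R'].T@d['t'],v
def plane(d,p,z):
    o,v=ray(d,p); return o+v*((z-o[2])/v[:,2:3])
def proj(d,X):
    return cv2.projectPoints(np.array(X,float).reshape(-1,3),cv2.Rodrigues(d['R'])[0],d['t'].astype(float),d['K'],d['dist_coeffs'].astype(float))[0].reshape(-1,2)
E
python3 - <<'E'
from h import *
import pickle
D={n:get(n) for n in('scene','side')}
pickle.dump(D,open('d0.pkl','wb'))
for n in D: cv2.imwrite(f'pics/{n}0.png',D[n]['color']); print(n,-D[n]['R'].T@D[n]['t'],D[n]['R'][2])
print(env.sense())
E
```

```text
scene [1.1576468  0.38357516 0.93088828] [-0.49244662 -0.32881058 -0.80584113]
side [ 0.51258505 -0.62254369  0.68271797] [ 0.11828636  0.71945039 -0.68439716]
{'t': 0.1, 'q': array([ 1.07500791e+00,  1.50901762e-01,  1.43792505e+00, -3.14187491e-06,
        1.55381193e+00, -1.34014540e-01]), 'joint_velocities': array([ 0.00134264, -0.00176765, -0.00190808, -0.0002658 ,  0.00028097,
       -0.0010787 ]), 'joint_torque': array([ 4.51673346e-03, -7.14369965e+01, -5.71803796e+01, -2.85489723e-04,
        7.03085039e-03, -5.85291082e-05]), 'tool_pos': array([0.20352161, 0.53773872, 0.40417611]), 'ee_rot': array([ 1.79902058e-01,  9.83684388e-01, -4.97811918e-04, -1.60505557e-04]), 'contact_force': array([-0.55344215,  0.11165308, -1.43813046]), 'torque': array([ 0.0312815 , -0.05209377,  0.01211141]), 'gripper_force': 0.0, 'finger_gap': 1.0032594598798892}
```

View pics/scene0.png

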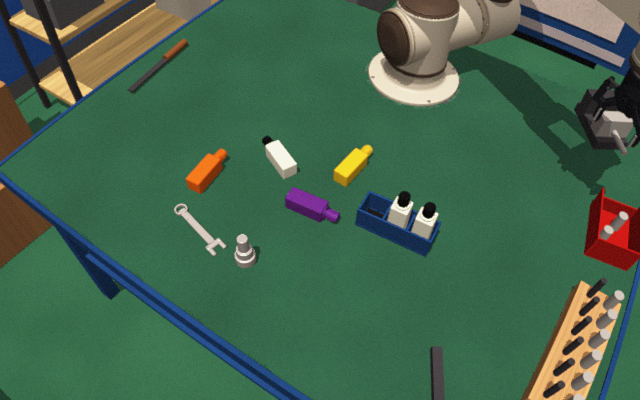

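View pics/side0.png

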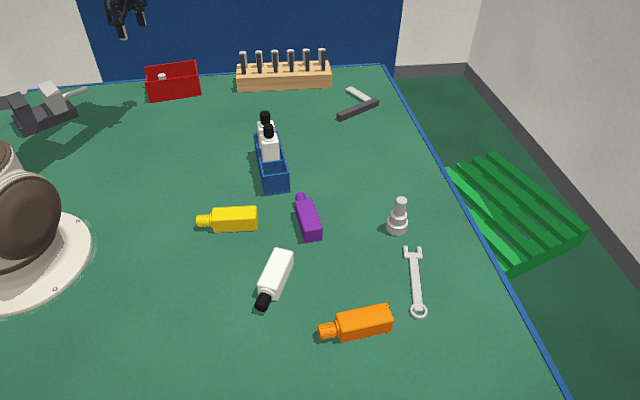

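The scene shows the white bottle with a black cap lying at scene (280,157) and side (275,275). These could be mistaken for it:
- orange at scene (207,171)
- purple at (312,205)
- yellow at (353,164)
- the upright stocked white bottles at (400,210) and (427,220)

The white lying bottle fits the description. The empty cell is at scene (376,205), the -y end of the caddy.

```bash
cat > m.py <<'E'
from h import *
import pickle
D=pickle.load(open('d0.pkl','rb'))
roi={'scene':((255,130,305,185),(350,185,445,258)),'side':((245,240,300,315),(248,105,295,198))}
tiles=[]
for n in D:
    d=D[n]; im=d['color']; hsv=cv2.cvtColor(im,cv2.COLOR_BGR2HSV)
    for k,(x0,y0,x1,y1) in enumerate(roi[n]):
        c=hsv[y0:y1,x0:x1]
        if k==0:
            for nm,m in(('white',(c[...,1]<70)&(c[...,2]>110)),('black',(c[...,2]<45))):
                cn=max(cv2.findContours(m.astype(np.uint8),0,1)[0],key=cv2.contourArea)+[x0,y0]
                M=cv2.moments(cn); p=[M['m10']/M['m00'],M['m01']/M['m00']]
                print(n,nm,np.round(p,1),cv2.contourArea(cn),'z20:',plane(d,[p],.02).round(4), 'poly',cv2.approxPolyDP(cn,2.5,True).reshape(-1,2).tolist())
        else:
            m=((c[...,0]>100)&(c[...,0]<125)&(c[...,1]>120)).astype(np.uint8)
            cn=max(cv2.findContours(m,0,1)[0],key=cv2.contourArea)+[x0,y0]
            print(n,'caddy',cv2.approxPolyDP(cn,2.,True).reshape(-1,2).tolist())
        tiles.append(cv2.resize(im[y0:y1,x0:x1],None,fx=5,fy=5,interpolation=cv2.INTER_CUBIC)[:300,:395] if 0 else cv2.resize(im[y0:y1,x0:x1],(int(290*(x1-x0)/(y1-y0)),290),interpolation=cv2.INTER_CUBIC))
r=[np.hstack(tiles[:2]),np.hstack(tiles[2:])]
w=max(a.shape[1] for a in r); r=[cv2.copyMakeBorder(a,0,0,0,w-a.shape[1],0) for a in r]
cv2.imwrite('pics/crop.png',np.vstack(r))
E
python3 m.py
```

```text
scene white [280.6 158.7] 717.5 z20: [[ 0.513  -0.1157  0.02  ]] poly [[274, 140], [265, 145], [266, 156], [284, 178], [296, 172], [296, 162], [280, 141]]
scene black [266.3 139.7] 41.0 z20: [[ 0.4806 -0.1841  0.02  ]] poly [[271, 139], [266, 136], [262, 141], [264, 144]]
scene caddy [[369, 191], [358, 208], [355, 224], [425, 255], [440, 222], [436, 222], [428, 240], [410, 231], [416, 211], [412, 210], [407, 227], [402, 229], [385, 219], [392, 201]]
side white [275.7 272.4] 1208.5 z20: [[ 0.5124 -0.1175  0.02  ]] poly [[274, 247], [256, 285], [258, 294], [262, 291], [270, 294], [272, 300], [277, 300], [292, 268], [293, 252]]
side black [262.4 301.9] 195.0 z20: [[ 0.4834 -0.1797  0.02  ]] poly [[260, 293], [255, 307], [264, 311], [270, 296]]
side caddy [[276, 130], [281, 159], [270, 162], [261, 161], [257, 133], [253, 133], [265, 195], [289, 191], [288, 169]]
```

View pics/crop.png

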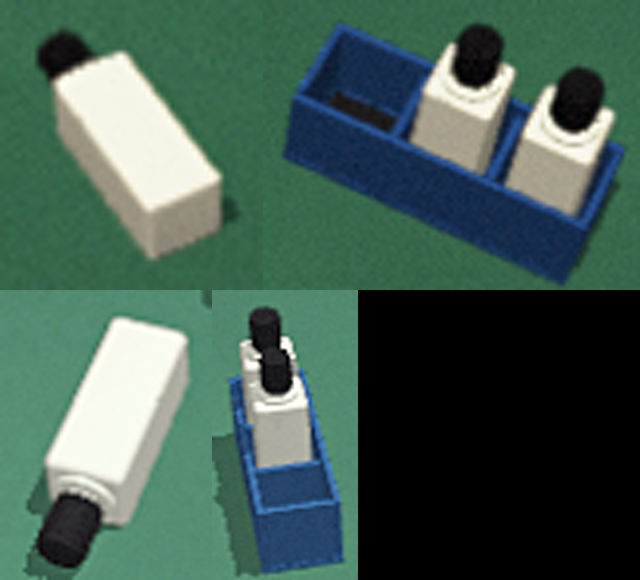

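The crop confirms the choice: a white lying bottle with its black cap to the right and its underside to the left. The caddy's -y end cell is empty, with a dark pad showing.

Run:
```python
from h import *
import pickle
D=pickle.load(open('d0.pkl','rb'));S,T=D['scene'],D['side']
P=plane(S,[(265.8,145.7),(278.7,140),(296.5,163.8),(283.7,169.1)],.04)
print(P.round(4),np.linalg.norm(np.diff(P,axis=0),axis=1))
P=plane(T,[(257.2,286),(275.4,245.5+2),(293.2,250.5)],.04);print('side',P.round(4))
for d,p in((S,[(356.8,209.7),(369.9,191.8),(440.4,222.8),(430.5,243.1)]),(T,[(262.4,177.5),(288.7,172.4),(254.1,133.9),(277.2,131.3)])):
    P=plane(d,p,.06);print(P.round(4),P.mean(0))
# cap centre, triangulated from moment centroids
A=[];b=[]
for d,p in((S,(266.0,139.5)),(T,(262.2,301.9))):
    o,v=ray(d,[p]);v=v[0]/np.linalg.norm(v);M=np.eye(3)-np.outer(v,v);A.append(M);b.append(M@o)
print('cap',np.linalg.lstsq(np.vstack(A),np.hstack(b),rcond=None)[0])
```

```text
[[ 0.5128 -0.1604  0.04  ]
 [ 0.4789 -0.1453  0.04  ]
 [ 0.519  -0.0635  0.04  ]
 [ 0.55   -0.0792  0.04  ]] [0.03705568 0.0911308  0.03476419]
side [[ 0.477  -0.1583  0.04  ]
 [ 0.5167 -0.0728  0.04  ]
 [ 0.5501 -0.0853  0.04  ]]
[[0.5685 0.1315 0.06  ]
 [0.5087 0.1307 0.06  ]
 [0.4957 0.3008 0.06  ]
 [0.5555 0.3051 0.06  ]] [0.5320929  0.21704066 0.06      ]
[[0.5039 0.1171 0.06  ]
 [0.5637 0.1264 0.06  ]
 [0.4927 0.2896 0.06  ]
 [0.5512 0.2927 0.06  ]] [0.52786426 0.20646358 0.06      ]
cap [ 0.483366   -0.18260562  0.02409599]
```

servo_tool:
  commands:
    - [1,-0.8,-0.6,0,0.099]
    - [1,-0.8,-0.6,0,0.099]
    - [1,-0.8,-0.6,0,0.099]
    - [1,-0.8,-0.6,0,0.099]
    - [1,-0.8,-0.6,0,0.099]

```text
t: 0.52
tool_pos: [0.3114, 0.3667, 0.4045]
ee_rot: [0.475, 0.88, -0.0, 0.0]
contact_force: [-0.3, -0.7, 0.3]
finger_gap: 1.003
gripper_force: 0.0
```

servo_tool:
  commands:
    - [1,-1,0,0,0.08]
    - [1,-1,0,0,0.08]
    - [1,-1,0,0,0.08]
    - [1,-1,0,0,0.08]
    - [1,-1,0,0,0.08]

```text
t: 0.93
tool_pos: [0.4224, 0.1999, 0.4046]
ee_rot: [0.68, 0.733, -0.0, 0.0]
contact_force: [0.5, 0.4, -1.0]
finger_gap: 1.002
gripper_force: 0.0
```

Run:
```python
from h import *
import pickle
d=get('wrist');pickle.dump(d,open('w1.pkl','wb'));cv2.imwrite('pics/w1.png',d['color'])
print(env.sense()['tool_pos'],-d['R'].T@d['t'],d['R'][2],proj(d,[(.534,.154,.06),(.53,.21,.06)]))
```

```text
[0.42468288 0.19683957 0.40434215] [0.41727586 0.2733828  0.37332549] [ 0.02178799 -0.28679184 -0.95774513] [[417.15252406 225.89908417]
 [422.16967726 176.73601618]]
```

View pics/w1.png

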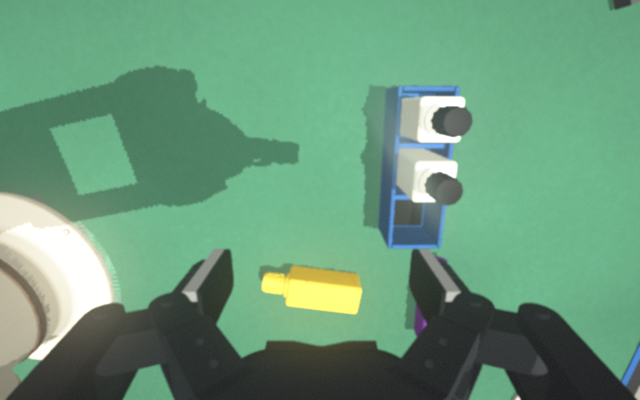

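The wrist view shows the caddy's rim corners near (388,248), (440,248), (461,87) and (398,87). The empty cell with its pad is at (408,215).

Run:
```python
from h import *
import pickle
d=pickle.load(open('w1.pkl','rb'));im=d['color'];hsv=cv2.cvtColor(im,cv2.COLOR_BGR2HSV)
m=((hsv[...,0]>100)&(hsv[...,0]<125)&(hsv[...,1]>110)).astype(np.uint8);m[:75]=0;m[256:]=0;m[:,:375]=0;m[:,475:]=0
cn=max(cv2.findContours(m,0,1)[0],key=cv2.contourArea);print(cv2.approxPolyDP(cn,2.5,True).reshape(-1,2).tolist())
P=plane(d,[(388,248),(441,248),(461,87),(398,86)],.06);print(P.round(4),P.mean(0))
cv2.imwrite('pics/w1c.png',cv2.resize(im[75:260,350:490],None,fx=3.2,fy=3.2,interpolation=cv2.INTER_CUBIC))
```

```text
[[393, 180], [386, 219], [388, 247], [439, 247], [445, 207], [435, 243], [429, 238], [423, 239], [422, 233], [411, 230], [421, 227], [422, 222], [420, 226], [395, 226], [394, 200], [408, 198], [396, 193]]
[[0.5052 0.1247 0.06  ]
 [0.566  0.1291 0.06  ]
 [0.5533 0.3025 0.06  ]
 [0.4911 0.2982 0.06  ]] [0.52892267 0.21361666 0.06      ]
```

View pics/w1c.png

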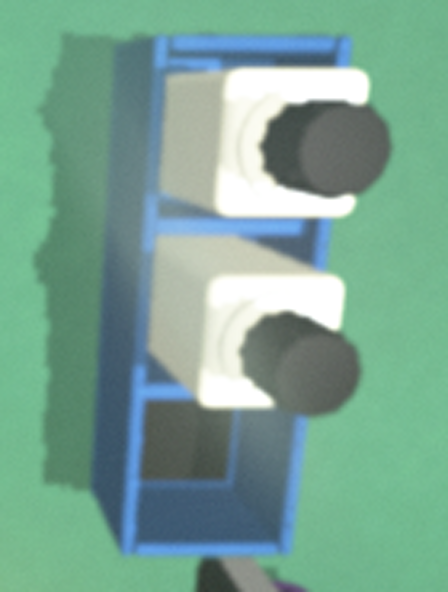

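servo_tool:
  commands:
    - [1,-0.96,0.07,0,0.084]
    - [1,-0.96,0.07,0,0.084]
    - [1,-0.96,0.07,0,0.084]
    - [1,-0.96,0.07,0,0.084]
    - [1,-0.96,0.07,0,0.084]

```text
t: 1.4
tool_pos: [0.4515, 0.0092, 0.4046]
ee_rot: [0.848, 0.53, -0.0, 0.0]
contact_force: [-0.7, 0.1, 0.6]
finger_gap: 1.001
gripper_force: 0.0
```

servo_tool:
  commands:
    - [1,-0.8,0.56,0.3,0]
    - [1,-0.8,0.56,0.3,0]
    - [1,-0.8,0.56,0.3,0]
    - [1,-0.8,0.56,0.3,0]
    - [1,-0.8,0.56,0.3,0]

```text
t: 1.82
tool_pos: [0.4839, -0.1826, 0.3438]
ee_rot: [0.845, 0.534, -0.0, -0.0]
contact_force: [1.5, -0.1, -0.0]
finger_gap: 1.003
gripper_force: 0.0
```

Run:
```python
from h import *
import pickle
d=get('wrist');pickle.dump(d,open('w2.pkl','wb'));cv2.imwrite('pics/w2.png',d['color'])
s=env.sense();print(s['tool_pos'],s['ee_rot'],s['q'],proj(d,[(.4835,-.18,.02),(.533,-.077,.0)]))
```

```text
[ 0.48434818 -0.18702217  0.34131037] [ 8.45918562e-01  5.33310064e-01 -1.38472776e-03 -4.95959352e-04] [-0.51638547  0.06554245  1.66025698 -0.00199587  1.41797586 -0.070302  ] [[319.41415332 181.41326165]
 [319.89623535  59.9510297 ]]
```

View pics/w2.png

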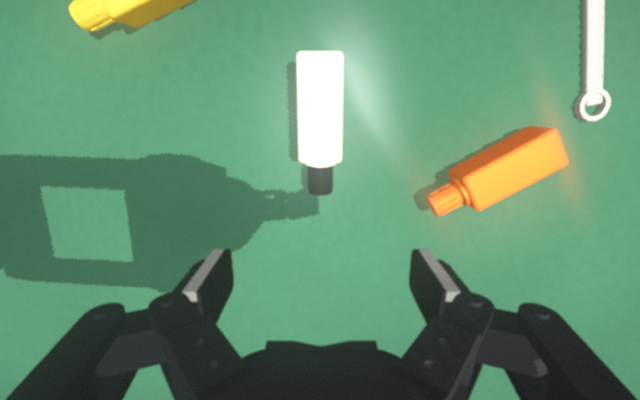

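The wrist view shows the bottle aligned with image vertical, its body spanning (297–344, 50–165) and its cap at (320,181), centred between the fingers. I'll descend now.

servo_tool:
  commands:
    - [0.8,0.01,-0.01,0.2,0]
    - [0.7,0.01,-0.01,0.4,0]
    - [0.6,0.01,-0.01,0.55,0]
    - [0.6,0.01,-0.01,0.7,0]
    - [0.6,0.01,-0.01,0.7,0]

```text
t: 2.28
tool_pos: [0.4816, -0.1768, 0.1995]
ee_rot: [0.845, 0.534, -0.002, -0.004]
contact_force: [-0.8, 0.5, -1.9]
finger_gap: 0.603
gripper_force: 0.0
```

servo_tool:
  commands:
    - [0.6,0,0,0,0]
    - [0.6,0,0,0,0]

```text
t: 2.45
tool_pos: [0.4837, -0.1779, 0.2064]
ee_rot: [0.845, 0.534, 0.0, 0.001]
contact_force: [0.4, -0.3, -0.4]
finger_gap: 0.598
gripper_force: 0.0
```

servo_tool:
  commands:
    - [0.6,-0.025,0,0.08,0]
    - [0.6,-0.025,0,0.15,0]
    - [0.6,-0.025,0,0.155,0]
    - [0.6,-0.025,0,0.155,0]

```text
t: 2.78
tool_pos: [0.4814, -0.1823, 0.1751]
ee_rot: [0.845, 0.534, 0.0, 0.001]
contact_force: [0.1, -0.5, 0.6]
finger_gap: 0.601
gripper_force: 0.0
```

servo_tool:
  commands:
    - [0.3,0,0,0,0]
    - [0,0,0,0,0]
    - [0,0,0,0,0]
    - [0,0,0,0,0]
    - [0,0,0,0,0]

```text
t: 3.2
tool_pos: [0.4814, -0.1825, 0.175]
ee_rot: [0.845, 0.534, 0.0, 0.001]
contact_force: [-1.3, -0.9, 8.4]
finger_gap: 0.26
gripper_force: 58.3
```

servo_tool:
  commands:
    - [0,0.005,0,-0.025,0]
    - [0,0.01,0,-0.05,0]
    - [0,0.025,0,-0.1,0]
    - [0,0.045,0,-0.15,0]
    - [0,0.07,0,-0.195,0]

```text
t: 3.62
tool_pos: [0.4872, -0.1693, 0.2142]
ee_rot: [0.845, 0.534, 0.0, 0.0]
contact_force: [0.1, -0.1, -1.4]
finger_gap: 0.258
gripper_force: 58.8
```

Run:
```python
from h import *
a=get('side');b=get('wrist')
x,y=proj(a,[(.49,-.15,.06)])[0].astype(int)
c=cv2.resize(a['color'][y-75:y+75,x-75:x+75],(450,450),interpolation=cv2.INTER_CUBIC)
w=b['color'][:300,180:460]
cv2.imwrite('pics/t1.png',np.hstack([c,cv2.resize(w,(330,354))[:, :],][:1]+[cv2.copyMakeBorder(cv2.resize(w,(330,354)),0,96,0,0,0)]));print(env.sense()['contact_force'])
```

```text
[-0.07626736 -0.18032374 -1.6059151 ]
```

View pics/t1.png

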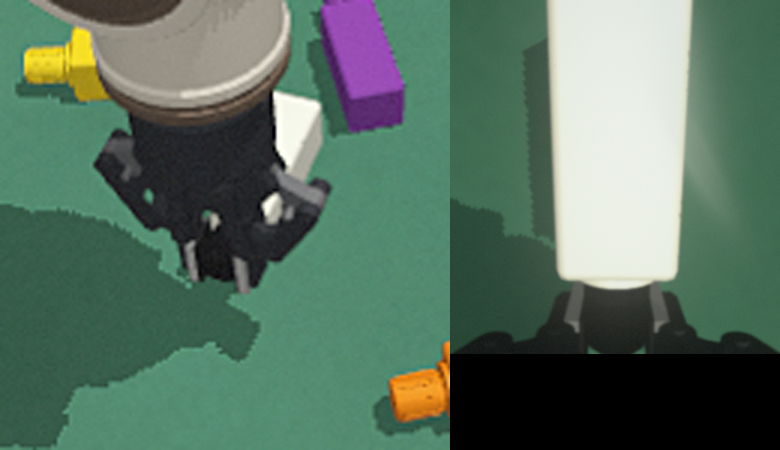

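The bottle did not pivot. It hangs level, with its full weight of about 1.5 N on the tool. I'll lower it almost to the cart and test whether the commanded opening changes the grip force.

servo_tool:
  commands:
    - [0,-0.02,0,0.06,0]
    - [0,-0.05,0,0.13,0]
    - [0,-0.055,0,0.155,0]
    - [0.23,-0.055,0,0.155,0]
    - [0.23,-0.055,0,0.155,0]

```text
t: 4.13
tool_pos: [0.4823, -0.1794, 0.1818]
ee_rot: [0.845, 0.534, -0.0, -0.0]
contact_force: [0.3, -0.6, -2.4]
finger_gap: 0.263
gripper_force: 58.9
```

servo_tool:
  commands:
    - [0.245,0,0,0,0]
    - [0.245,0,0,0,0]

```text
t: 4.3
tool_pos: [0.4826, -0.1794, 0.1824]
ee_rot: [0.845, 0.534, 0.0, 0.0]
contact_force: [0.4, -0.2, -2.1]
finger_gap: 0.264
gripper_force: 58.9
```

servo_tool:
  commands:
    - [0.254,0,0,0,0]
    - [0.254,0,0,0,0]

```text
t: 4.47
tool_pos: [0.4824, -0.1795, 0.1821]
ee_rot: [0.845, 0.534, 0.0, 0.0]
contact_force: [-0.1, 0.2, -1.9]
finger_gap: 0.259
gripper_force: 58.9
```

servo_tool:
  commands:
    - [0.2,0,0,0.015,0]
    - [0.2,0,0,0.03,0]
    - [0.2,0,0,0.03,0]
    - [0.5,0,0,0.03,0]
    - [0.5,0,0,0.03,0]

```text
t: 4.88
tool_pos: [0.4823, -0.1795, 0.1757]
ee_rot: [0.845, 0.534, -0.0, -0.0]
contact_force: [-0.5, -0.5, -0.3]
finger_gap: 0.498
gripper_force: 0.0
```

servo_tool:
  commands:
    - [0.5,-0.06,0,0,0]
    - [0.5,-0.06,0,0,0]
    - [0,-0.06,0,0,0]
    - [0,-0.06,0,0,0]
    - [0,-0.06,0,0,0]

```text
t: 5.3
tool_pos: [0.4771, -0.1905, 0.176]
ee_rot: [0.845, 0.534, -0.0, 0.0]
contact_force: [-3.9, -2.8, 4.1]
finger_gap: 0.248
gripper_force: 58.4
```

servo_tool:
  commands:
    - [0,0.005,0,-0.025,0]
    - [0,0.01,0,-0.05,0]
    - [0,0.025,0,-0.1,0]
    - [0,0.045,0,-0.15,0]
    - [0,0.07,0,-0.195,0]

```text
t: 5.72
tool_pos: [0.4834, -0.1773, 0.2162]
ee_rot: [0.845, 0.534, 0.0, 0.0]
contact_force: [0.6, -0.7, -1.9]
finger_gap: 0.244
gripper_force: 58.8
```

Run:
```python
from h import *
b=get('wrist')
cv2.imwrite('pics/t2.png',b['color'][:330,160:480]);print(env.sense()['contact_force'])
```

```text
[2.23096982 0.70250198 1.61801225]
```

View pics/t2.png

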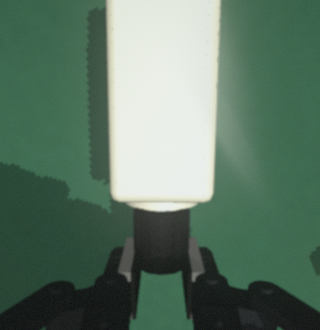

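```bash
cat > tilt.py <<'E'
from h import *
def tilt(d=None):
    d=d or get('wrist'); g=cv2.cvtColor(d['color'],cv2.COLOR_BGR2HSV); m=(g[...,1]<60)&(g[...,2]>140)
    Q=[]
    for r in range(0,330,4):
        x=np.flatnonzero(m[r,200:440])+200
        if len(x)<25 or x[-1]-x[0]>len(x)+6: continue
        u=cv2.undistortPoints(np.array([[[x[0]-.5,r]],[[x[-1]+.5,r]]],float),d['K'],d['dist_coeffs'].astype(float))[:,0]
        Z=.04/(u[1,0]-u[0,0]); Q.append(d['R'].T@(np.r_[u.mean(0),1]*Z-d['t']))
    return np.array(Q)
if __name__=='__main__':
    s=env.sense();Q=tilt();ux=np.array([.438,.899]);p=np.c_[Q[:,:2]@ux-s['tool_pos'][:2]@ux,Q[:,2]]
    print((p[::5]*1000).round(),len(p));k=np.polyfit(p[:,0],p[:,1],1);print('slope deg',np.degrees(np.arctan(k[0])));print(s['tool_pos'],s['contact_force'])
E
python3 tilt.py
```

```text
[[109.  70.]
 [103.  70.]
 [ 96.  72.]
 [ 89.  77.]
 [ 82.  78.]
 [ 76.  82.]
 [ 70.  89.]
 [ 64.  89.]
 [ 52.  74.]
 [ 44.  75.]
 [  4. -18.]] 51
slope deg 15.564321172892775
[ 0.48408894 -0.17682866  0.21781706] [2.23096982 0.70250198 1.61801225]
```

Run:
```python
from tilt import *
import pickle
d=pickle.load(open('w2.pkl','rb'));Q=tilt(d);ux=np.array([.438,.899]);p=np.c_[Q[:,:2]@ux,Q[:,2]]*1000
print(p[::4].round())
d=get('wrist');t=env.sense()['tool_pos']
# predicted rows of body-top edges (near cap / underside) for tilt th about the grip, s measured from pivot
g=t-[0,0,.153]
for th in (0,10,20,30):
    a=np.radians(th);P=[]
    for s in(.029,.124):
        for n in(.02,-.02):
            x=s*np.cos(a)+n*np.sin(a);z=-s*np.sin(a)+n*np.cos(a);P+=[(g[0]+x*.438+o*.899,g[1]+x*.899-o*.438,g[2]+z) for o in(-.02,.02)]
    print(th,proj(d,P).round().astype(int).tolist())
im=d['color'];hsv=cv2.cvtColor(im,cv2.COLOR_BGR2HSV);m=((hsv[...,1]<70)&(hsv[...,2]>130))
for r in(5,50,100,150,190,200,205,210):
    x=np.flatnonzero(m[r,220:420])+220;print(r,x[0] if len(x) else None,x[-1] if len(x) else None,len(x))
```

```text
[[ 202. -160.]
 [ 143.  145.]
 [ 133.  164.]
 [ 126.  176.]
 [  97.   81.]
 [  80.   50.]]
0 [[265, 234], [374, 235], [279, 201], [360, 202], [252, -75], [392, -73], [273, -20], [370, -18]]
10 [[267, 221], [372, 222], [280, 206], [358, 206], [265, -45], [379, -43], [280, 10], [363, 11]]
20 [[269, 211], [370, 212], [282, 212], [357, 212], [274, -15], [369, -13], [285, 39], [357, 40]]
30 [[271, 204], [368, 204], [283, 219], [356, 220], [281, 15], [362, 16], [289, 67], [353, 68]]
5 265 381 117
50 267 390 124
100 268 397 130
150 269 405 133
190 270 374 105
200 275 370 96
205 289 357 69
210 306 338 33
```

The tilt is only about 5°, so gravity alone nearly turns it but not quite. I'll use the fixed caddy's end wall: press the underside against the rim, then raise the cap on an arc about that contact. First I raise the bottle, turn it to the caddy's yaw and bring it in front of the wall.

servo_tool:
  commands:
    - [0,0,0,-0.1,0]
    - [0,0,0,-0.2,0]
    - [0,0,0,-0.3,0]
    - [0,0,0,-0.35,0]
    - [0,0,0,-0.35,0]

```text
t: 6.28
tool_pos: [0.4834, -0.1779, 0.2864]
ee_rot: [0.845, 0.534, 0.001, 0.001]
contact_force: [-0.3, -0.2, -2.7]
finger_gap: 0.249
gripper_force: 59.0
```

servo_tool:
  commands:
    - [0,0.15,-0.01,0,-0.015]
    - [0,0.3,-0.02,0,-0.03]
    - [0,0.45,-0.03,0,-0.045]
    - [0,0.6,-0.04,0,-0.06]
    - [0,0.75,-0.05,0,-0.075]

```text
t: 6.7
tool_pos: [0.5385, -0.0365, 0.2831]
ee_rot: [0.696, 0.718, -0.001, -0.001]
contact_force: [0.9, -0.5, -2.7]
finger_gap: 0.247
gripper_force: 59.0
```

servo_tool:
  commands:
    - [0,0.0,0,0,-0.008]
    - [0,0,0,0,-0.008]
    - [0,0,0,0,-0.008]

```text
t: 6.95
tool_pos: [0.5383, -0.0379, 0.2834]
ee_rot: [0.679, 0.734, -0.001, -0.001]
contact_force: [1.1, -0.5, -1.9]
finger_gap: 0.249
gripper_force: 59.0
```

Run:
```python
from h import *
import pickle
S=pickle.load(open('d0.pkl','rb'))['scene'];print(plane(S,[(286,195),(339,216),(340,175),(372,149)],.02).round(3))
d=get('wrist');im=d['color'];hsv=cv2.cvtColor(im,cv2.COLOR_BGR2HSV);m=((hsv[...,1]<70)&(hsv[...,2]>130))
for r in range(5,240,25):
    x=np.flatnonzero(m[r,220:420])+220;print(r,x[0] if len(x) else None,x[-1] if len(x) else None,len(x))
s=env.sense();print(s['tool_pos'],s['ee_rot'],s['contact_force'],s['torque'])
cv2.imwrite('pics/x.png',d['color'])
```

```text
[[ 0.598 -0.039  0.02 ]
 [ 0.58   0.095  0.02 ]
 [ 0.475  0.034  0.02 ]
 [ 0.356  0.056  0.02 ]]
5 266 381 116
30 267 381 115
55 267 394 119
80 268 387 120
105 268 387 120
130 269 387 119
155 269 375 107
180 270 374 105
205 288 356 69
230 None None 0
[ 0.53822066 -0.03834214  0.28371609] [ 6.79908490e-01  7.33296664e-01 -4.68542407e-04 -4.76672949e-04] [ 0.377312   -0.82412096 -2.09403528] [-0.14983941 -0.04002151 -0.01044862]
```

servo_tool:
  commands:
    - [0,0.02,0.045,0.1,0]
    - [0,0.05,0.045,0.2,0]
    - [0,0.09,0.045,0.235,0]
    - [0,0.12,0.045,0.235,0]
    - [0,0.12,0.045,0.235,0]

```text
t: 7.42
tool_pos: [0.5453, -0.0128, 0.238]
ee_rot: [0.679, 0.734, -0.0, -0.0]
contact_force: [-0.2, 0.2, -1.5]
finger_gap: 0.247
gripper_force: 59.1
```

servo_tool:
  commands:
    - [0,0.015,0,0,0]
    - [0,0.03,0,0,0]
    - [0,0.03,0,0,0]

```text
t: 7.67
tool_pos: [0.5452, -0.007, 0.2386]
ee_rot: [0.679, 0.734, 0.0, 0.001]
contact_force: [0.5, -1.4, -1.6]
finger_gap: 0.244
gripper_force: 59.1
```

servo_tool:
  commands:
    - [0,0.01,0,0,0]
    - [0,0.02,0,0,0]
    - [0,0.02,0,0,0]

```text
t: 7.92
tool_pos: [0.545, -0.0037, 0.2383]
ee_rot: [0.679, 0.734, -0.0, 0.001]
contact_force: [0.9, -6.8, -0.4]
finger_gap: 0.247
gripper_force: 59.5
```

servo_tool:
  commands:
    - [0,0.01,0,-0.025,0]
    - [0,0.018,0,-0.055,0]
    - [0,0.028,0,-0.08,0]
    - [0,0.04,0,-0.108,0]

```text
t: 8.25
tool_pos: [0.5445, 0.004, 0.2601]
ee_rot: [0.679, 0.734, -0.0, 0.001]
contact_force: [1.9, -6.1, -2.8]
finger_gap: 0.249
gripper_force: 66.1
```

```bash
cat > w.py <<'E'
from h import *
d=get('wrist');im=d['color'];hsv=cv2.cvtColor(im,cv2.COLOR_BGR2HSV);m=((hsv[...,1]<70)&(hsv[...,2]>130))
for r in range(5,240,25):
    x=np.flatnonzero(m[r,220:420])+220;print(r,x[0] if len(x) else None,x[-1] if len(x) else None,len(x))
s=env.sense();print(s['tool_pos'],s['contact_force'],s['torque']);t=s['tool_pos'];g=t-[0,0,.153];ux=np.array([-.0755,.997])
for th in range(0,91,10):
    a=np.radians(th);P=[]
    for q in(.029,.124):
        for n in(.02,):
            x=q*np.cos(a)+n*np.sin(a);z=-q*np.sin(a)+n*np.cos(a);P+=[(g[0]+x*ux[0]+o*ux[1],g[1]+x*ux[1]-o*ux[0],g[2]+z) for o in(-.02,.02)]
    print(th,proj(d,P).round().astype(int).tolist())
E
python3 w.py
```

```text
5 273 370 98
30 273 383 111
55 272 388 117
80 272 390 119
105 272 393 121
130 272 394 120
155 272 370 99
180 272 370 99
205 294 351 58
230 None None 0
[0.54447566 0.00449983 0.2610217 ] [-0.77414428 -4.72202265 -0.03754761] [-0.97060824  0.25638605  0.2539341 ]
0 [[264, 233], [375, 234], [248, -83], [392, -83]]
10 [[266, 220], [373, 220], [262, -52], [378, -51]]
20 [[268, 210], [371, 210], [272, -20], [368, -19]]
30 [[271, 203], [369, 203], [279, 11], [361, 12]]
40 [[273, 198], [366, 198], [284, 41], [356, 41]]
50 [[275, 197], [364, 197], [288, 69], [352, 69]]
60 [[277, 198], [362, 198], [291, 96], [349, 96]]
70 [[279, 201], [361, 201], [293, 122], [347, 123]]
80 [[280, 205], [359, 205], [295, 148], [345, 148]]
90 [[282, 211], [358, 212], [296, 173], [344, 173]]
```

Working: the tilt is now about 15°. I'll continue the arc.

servo_tool:
  commands:
    - [0,0.026,0,-0.05,0]
    - [0,0.055,0,-0.1,0]
    - [0,0.087,0,-0.145,0]
    - [0,0.124,0,-0.188,0]

```text
t: 8.63
tool_pos: [0.5422, 0.0299, 0.2977]
ee_rot: [0.679, 0.734, 0.0, -0.0]
contact_force: [0.5, -0.6, -1.9]
finger_gap: 0.243
gripper_force: 78.7
```

```bash
python3 w.py
```

```text
5 273 371 98
30 273 380 108
55 273 386 113
80 272 387 116
105 272 392 121
130 273 394 119
155 273 394 102
180 273 368 96
205 287 359 70
230 None None 0
[0.54230966 0.03103616 0.29937231] [0.08971954 1.10949408 0.59942659] [-0.08760167 -0.06306959 -0.01680982]
0 [[265, 233], [376, 233], [249, -86], [394, -85]]
10 [[267, 220], [374, 220], [263, -53], [379, -53]]
20 [[269, 210], [372, 210], [273, -21], [369, -20]]
30 [[271, 202], [370, 203], [280, 11], [362, 11]]
40 [[274, 198], [367, 198], [285, 41], [357, 41]]
50 [[276, 197], [365, 197], [289, 69], [353, 69]]
60 [[278, 197], [363, 198], [292, 96], [350, 96]]
70 [[279, 200], [362, 201], [294, 122], [348, 123]]
80 [[281, 205], [360, 205], [295, 148], [346, 148]]
90 [[282, 211], [359, 212], [296, 173], [345, 173]]
```

Contact was lost at about 16° because the underside slid up over the rim. I'll back off, lower, and push harder in smaller steps.

servo_tool:
  commands:
    - [0,-0.1,0,0,0]
    - [0,-0.19,0,0.04,0]
    - [0,-0.19,0,0.14,0]
    - [0,-0.19,0,0.215,0]
    - [0,-0.16,0,0.215,0]

```text
t: 9.1
tool_pos: [0.5441, -0.0028, 0.2511]
ee_rot: [0.679, 0.734, -0.001, -0.002]
contact_force: [0.2, -0.3, -2.5]
finger_gap: 0.245
gripper_force: 78.8
```

servo_tool:
  commands:
    - [0,0.02,0,0,0]
    - [0,0.035,0,0,0]
    - [0,0.045,0,0,0]
    - [0,0.045,0,0,0]

```text
t: 9.43
tool_pos: [0.5443, 0.0067, 0.2554]
ee_rot: [0.679, 0.734, -0.0, 0.001]
contact_force: [-0.0, -6.6, 0.4]
finger_gap: 0.245
gripper_force: 79.1
```

servo_tool:
  commands:
    - [0,0.015,0,-0.005,0]
    - [0,0.025,0,-0.01,0]
    - [0,0.025,0,-0.01,0]

```text
t: 9.68
tool_pos: [0.5445, 0.0094, 0.2587]
ee_rot: [0.679, 0.734, -0.001, 0.004]
contact_force: [-1.0, -35.3, 10.0]
finger_gap: 0.25
gripper_force: 80.6
```

servo_tool:
  commands:
    - [0,0.015,0,-0.02,0]
    - [0,0.03,0,-0.04,0]
    - [0,0.03,0,-0.04,0]

```text
t: 9.93
tool_pos: [0.5442, 0.0152, 0.2676]
ee_rot: [0.679, 0.734, -0.001, 0.005]
contact_force: [-0.3, -37.9, 14.1]
finger_gap: 0.25
gripper_force: 86.5
```

```bash
python3 w.py
```

```text
5 276 359 84
30 274 362 89
55 274 384 110
80 274 385 112
105 274 389 111
130 274 397 111
155 274 393 96
180 274 366 93
205 278 363 86
230 None None 0
[0.54420679 0.01512255 0.26732378] [ 1.31715606e-02 -3.76626806e+01  1.41644814e+01] [-6.36438556 -0.0321273   0.15345831]
0 [[263, 232], [373, 232], [246, -84], [389, -83]]
10 [[265, 219], [371, 219], [260, -52], [376, -52]]
20 [[267, 208], [369, 208], [270, -21], [366, -20]]
30 [[269, 201], [366, 201], [277, 10], [359, 11]]
40 [[272, 197], [364, 197], [282, 40], [354, 40]]
50 [[274, 195], [362, 195], [286, 68], [350, 68]]
60 [[276, 196], [360, 196], [289, 95], [348, 95]]
70 [[277, 199], [359, 199], [292, 121], [345, 121]]
80 [[279, 204], [357, 204], [293, 146], [344, 146]]
90 [[280, 210], [356, 210], [294, 171], [343, 171]]
```

servo_tool:
  commands:
    - [0,0.012,0,-0.022,0]
    - [0,0.025,0,-0.044,0]
    - [0,0.04,0,-0.066,0]
    - [0,0.055,0,-0.087,0]

```text
t: 10.32
tool_pos: [0.5433, 0.027, 0.2844]
ee_rot: [0.679, 0.734, 0.0, 0.004]
contact_force: [6.9, -25.4, 10.2]
finger_gap: 0.246
gripper_force: 93.1
```

```bash
python3 w.py | head -11
```

```text
5 None None 0
30 283 360 78
55 282 380 98
80 281 388 107
105 280 391 112
130 279 395 111
155 278 394 92
180 277 366 90
205 278 366 89
230 None None 0
[0.54345698 0.02748772 0.28519452] [  4.86050524 -21.65361842   9.89194598] [-4.12539833 -0.99373    -0.29919349]
```

servo_tool:
  commands:
    - [0,0.019,0,-0.019,0]
    - [0,0.038,0,-0.038,0]
    - [0,0.058,0,-0.056,0]
    - [0,0.078,0,-0.073,0]

```text
t: 10.7
tool_pos: [0.5425, 0.0427, 0.2996]
ee_rot: [0.679, 0.734, 0.001, 0.005]
contact_force: [9.8, -26.1, 13.6]
finger_gap: 0.25
gripper_force: 101.1
```

```bash
python3 w.py
```

```text
5 None None 0
30 None None 0
55 289 376 84
80 287 388 102
105 285 396 112
130 283 403 120
155 281 401 99
180 280 365 86
205 278 366 89
230 289 355 44
[0.54211037 0.04342916 0.2999257 ] [  0.54104764 -21.5290386   19.8161396 ] [-3.69322493  0.31139455  0.22430249]
0 [[261, 231], [371, 231], [243, -87], [387, -86]]
10 [[263, 218], [369, 218], [258, -55], [374, -54]]
20 [[265, 208], [367, 207], [268, -22], [364, -22]]
30 [[267, 200], [365, 200], [275, 9], [358, 9]]
40 [[270, 196], [363, 196], [281, 39], [353, 39]]
50 [[272, 195], [361, 194], [285, 67], [349, 67]]
60 [[274, 195], [359, 195], [288, 94], [346, 95]]
70 [[276, 198], [357, 198], [290, 121], [344, 121]]
80 [[277, 203], [356, 203], [292, 146], [343, 146]]
90 [[279, 209], [355, 209], [293, 171], [342, 171]]
```

servo_tool:
  commands:
    - [0,0.021,0,-0.016,0]
    - [0,0.042,0,-0.032,0]
    - [0,0.064,0,-0.047,0]
    - [0,0.086,0,-0.061,0]

```text
t: 11.08
tool_pos: [0.5399, 0.0604, 0.3107]
ee_rot: [0.679, 0.734, -0.001, 0.002]
contact_force: [-3.7, -12.6, 12.1]
finger_gap: 0.251
gripper_force: 104.6
```

```bash
python3 w.py|head -11
```

```text
5 348 350 3
30 None None 0
55 None None 0
80 285 379 82
105 282 387 97
130 280 397 118
155 279 407 110
180 278 412 96
205 276 362 87
230 279 357 79
[0.53986781 0.06118128 0.31117647] [ -6.85004374 -13.59835805  14.7546919 ] [-2.45535602  1.57850974  0.36973274]
```

servo_tool:
  commands:
    - [0,0.025,0,-0.012,0]
    - [0,0.05,0,-0.024,0]
    - [0,0.074,0,-0.034,0]
    - [0,0.098,0,-0.044,0]

```text
t: 11.47
tool_pos: [0.5382, 0.0812, 0.3181]
ee_rot: [0.679, 0.734, 0.001, 0.001]
contact_force: [-0.3, 1.2, -1.8]
finger_gap: 0.251
gripper_force: 108.6
```

```bash
python3 w.py|head -11
```

```text
5 286 374 46
30 287 377 83
55 318 376 40
80 358 377 16
105 290 386 92
130 288 394 102
155 285 400 91
180 283 362 80
205 280 365 86
230 282 360 79
[0.53806991 0.08194557 0.31813102] [ 0.19174842  1.21222346 -0.87918204] [ 0.0010627  -0.07186437  0.00057377]
```

About 60° now, and the contact slid again. I'll back off and lower so the upper underside edge meets the wall face below the rim. Pushing forward then turns the bottle until its side lies flush with the wall, i.e. upright.

servo_tool:
  commands:
    - [0,0,0,-0.1,0]
    - [0,-0.1,0,-0.12,0]
    - [0,-0.25,0,-0.12,0]
    - [0,-0.275,0,-0.05,0]
    - [0,-0.275,0,0.03,0]

```text
t: 11.93
tool_pos: [0.5428, 0.0245, 0.3116]
ee_rot: [0.679, 0.734, 0.001, 0.001]
contact_force: [0.7, 0.4, -3.0]
finger_gap: 0.247
gripper_force: 107.1
```

servo_tool:
  commands:
    - [0,0,0,0.05,0]
    - [0,0,0,0.085,0]
    - [0,0,0,0.085,0]

```text
t: 12.18
tool_pos: [0.5422, 0.0263, 0.2925]
ee_rot: [0.679, 0.734, -0.001, -0.001]
contact_force: [-0.8, 0.8, -2.7]
finger_gap: 0.252
gripper_force: 107.1
```

```bash
python3 w.py
```

```text
5 None None 0
30 None None 0
55 None None 0
80 339 380 41
105 289 391 103
130 286 405 118
155 284 415 104
180 282 419 91
205 280 418 88
230 281 408 81
[0.54244368 0.02622879 0.29359536] [ 0.38129973 -0.47409775 -1.34561385] [-0.08446427 -0.07326352 -0.02184205]
0 [[266, 235], [377, 236], [251, -80], [394, -79]]
10 [[268, 222], [375, 223], [265, -48], [380, -48]]
20 [[270, 212], [372, 212], [274, -17], [370, -17]]
30 [[273, 205], [370, 205], [281, 14], [363, 14]]
40 [[275, 200], [368, 201], [286, 43], [358, 43]]
50 [[277, 199], [366, 199], [290, 71], [354, 71]]
60 [[279, 199], [364, 200], [293, 98], [351, 98]]
70 [[280, 202], [362, 203], [295, 124], [349, 124]]
80 [[282, 207], [361, 207], [296, 149], [347, 149]]
90 [[283, 213], [359, 213], [297, 174], [346, 174]]
```

servo_tool:
  commands:
    - [0,0.06,0,0,0]
    - [0,0.11,0,0,0]
    - [0,0.14,0,-0.015,0]
    - [0,0.17,0,-0.035,0]
    - [0,0.198,0,-0.055,0]

```text
t: 12.65
tool_pos: [0.5415, 0.0642, 0.3101]
ee_rot: [0.679, 0.734, 0.002, 0.007]
contact_force: [20.0, -27.6, 27.2]
finger_gap: 0.246
gripper_force: 118.1
```

```bash
python3 w.py|head -11
```

```text
5 282 345 64
30 None None 0
55 None None 0
80 345 366 10
105 291 385 91
130 276 398 122
155 265 406 140
180 264 413 112
205 257 394 90
230 281 394 82
[0.54157107 0.06511933 0.31091978] [ 14.48182935 -25.84085278  29.39050187] [-4.63332985 -3.19506532 -0.68641192]
```

Run:
```python
from h import *
t=env.sense()['tool_pos'];o=[]
for n in('scene','side'):
    a=get(n);x,y=proj(a,[(t[0],t[1]+.03,.09)])[0].astype(int)
    o.append(cv2.resize(a['color'][y-50:y+50,x-65:x+65],(390,300),interpolation=cv2.INTER_CUBIC))
b=get('wrist')['color']
cv2.imwrite('pics/c9.png',np.vstack([np.hstack(o),cv2.resize(b[60:300,180:480],(375,300)) if 0 else cv2.copyMakeBorder(cv2.resize(b[60:300,180:480],(375,300)),0,0,0,405,0)]))
```

```text
(no output)
```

View pics/c9.png

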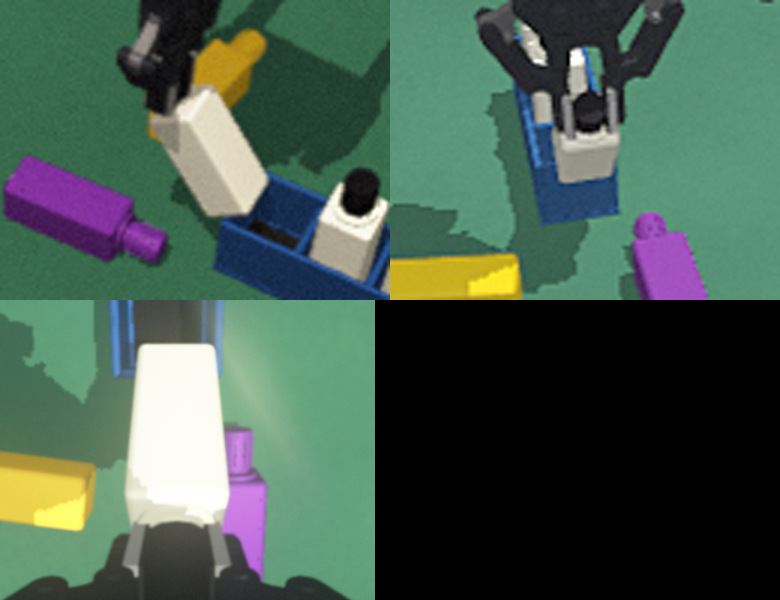

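The picture shows the bottle tilted about 57° with its underside pressing on the rim and its upper edge over the wall. It also sits about 5 mm toward +x. I'll back off, lower further, shift it a little toward -x and push against the wall face.

servo_tool:
  commands:
    - [0,-0.06,-0.01,-0.02,0]
    - [0,-0.18,-0.025,-0.02,0]
    - [0,-0.24,-0.025,0.05,0]
    - [0,-0.24,-0.025,0.13,0]
    - [0,-0.24,-0.025,0.155,0]

```text
t: 13.27
tool_pos: [0.5378, 0.0173, 0.2726]
ee_rot: [0.679, 0.734, -0.0, -0.001]
contact_force: [-1.0, 0.8, -2.8]
finger_gap: 0.243
gripper_force: 112.7
```

servo_tool:
  commands:
    - [0,0.0,0,0,0]
    - [0,0,0,0.01,0]
    - [0,0,0,0.01,0]

```text
t: 13.52
tool_pos: [0.5383, 0.0177, 0.2726]
ee_rot: [0.679, 0.734, 0.0, 0.0]
contact_force: [0.2, 0.2, -1.9]
finger_gap: 0.248
gripper_force: 112.7
```

servo_tool:
  commands:
    - [0,0.05,0,0,0]
    - [0,0.09,0,0,0]
    - [0,0.12,0,0,0]
    - [0,0.14,0,-0.005,0]

```text
t: 13.85
tool_pos: [0.5362, 0.0452, 0.2738]
ee_rot: [0.679, 0.734, -0.001, 0.002]
contact_force: [-0.6, -26.8, 12.8]
finger_gap: 0.252
gripper_force: 118.6
```

servo_tool:
  commands:
    - [0,0.02,0,-0.01,0]
    - [0,0.04,0,-0.02,0]
    - [0,0.04,0,-0.02,0]

```text
t: 14.1
tool_pos: [0.5357, 0.053, 0.2783]
ee_rot: [0.679, 0.734, -0.0, 0.002]
contact_force: [1.0, -13.2, 4.0]
finger_gap: 0.248
gripper_force: 149.4
```

```bash
python3 w.py
```

```text
5 None None 0
30 None None 0
55 None None 0
80 357 366 3
105 372 372 1
130 273 393 103
155 255 408 146
180 220 418 166
205 261 416 115
230 258 417 86
[0.53573684 0.0528248  0.27816462] [  2.35712018 -11.99690133   4.436254  ] [-2.6234879  -0.36888685 -0.13799735]
0 [[264, 233], [374, 234], [248, -79], [391, -79]]
10 [[266, 220], [372, 221], [262, -49], [377, -48]]
20 [[268, 210], [370, 210], [272, -17], [367, -17]]
30 [[271, 203], [368, 203], [279, 13], [361, 13]]
40 [[273, 199], [365, 199], [284, 42], [355, 42]]
50 [[275, 197], [363, 197], [288, 70], [352, 70]]
60 [[277, 198], [362, 198], [291, 97], [349, 97]]
70 [[279, 201], [360, 201], [293, 123], [347, 123]]
80 [[280, 205], [358, 206], [294, 148], [345, 148]]
90 [[281, 212], [357, 212], [295, 173], [344, 173]]
```

servo_tool:
  commands:
    - [0,0.025,0,-0.012,0]
    - [0,0.05,0,-0.025,0]
    - [0,0.075,0,-0.037,0]
    - [0,0.1,0,-0.048,0]

```text
t: 14.48
tool_pos: [0.5342, 0.0728, 0.2876]
ee_rot: [0.679, 0.734, -0.0, 0.002]
contact_force: [2.2, -13.3, 4.2]
finger_gap: 0.248
gripper_force: 128.2
```

servo_tool:
  commands:
    - [0,0.025,0,-0.01,0]
    - [0,0.05,0,-0.02,0]
    - [0,0.075,0,-0.028,0]

```text
t: 14.73
tool_pos: [0.5329, 0.088, 0.2931]
ee_rot: [0.679, 0.734, -0.0, 0.001]
contact_force: [2.8, -12.0, 4.2]
finger_gap: 0.249
gripper_force: 124.7
```

```bash
python3 w.py
```

```text
5 289 390 99
30 289 392 104
55 300 389 84
80 360 369 10
105 None None 0
130 None None 0
155 None None 0
180 290 351 62
205 220 397 103
230 281 400 82
[0.5328387  0.08859595 0.29333145] [ 1.92474855 -8.38067693  0.66340765] [-2.32686966 -0.41462043 -0.1750744 ]
0 [[264, 232], [374, 233], [248, -83], [391, -82]]
10 [[266, 219], [372, 219], [262, -51], [378, -51]]
20 [[268, 209], [370, 209], [272, -19], [368, -19]]
30 [[271, 202], [368, 202], [279, 12], [361, 12]]
40 [[273, 198], [366, 198], [284, 41], [356, 41]]
50 [[275, 196], [364, 196], [288, 69], [352, 69]]
60 [[277, 197], [362, 197], [291, 96], [349, 96]]
70 [[279, 200], [360, 200], [293, 122], [347, 122]]
80 [[280, 205], [359, 205], [295, 148], [345, 148]]
90 [[282, 211], [358, 211], [296, 172], [344, 173]]
```

servo_tool:
  commands:
    - [0,0.02,0,-0.003,0]
    - [0,0.04,0,-0.006,0]
    - [0,0.05,0,-0.008,0]
    - [0,0.05,0,-0.008,0]

```text
t: 15.12
tool_pos: [0.5319, 0.0984, 0.2943]
ee_rot: [0.679, 0.734, 0.0, 0.001]
contact_force: [0.6, -2.4, -0.1]
finger_gap: 0.249
gripper_force: 128.7
```

```bash
sed -i 's/range(5,240,25)/range(145,235,6)/' w.py; python3 w.py
```

```text
145 None None 0
151 None None 0
157 None None 0
163 None None 0
169 None None 0
175 None None 0
181 293 349 57
187 292 351 60
193 290 352 63
199 289 353 65
205 220 387 93
211 221 396 89
217 220 397 80
223 283 396 81
229 253 396 88
[0.53185219 0.0982825  0.29409496] [ 0.16320416 -2.66291027 -0.07404465] [-0.63876257 -0.15844279  0.04077734]
0 [[265, 234], [374, 234], [249, -78], [391, -77]]
10 [[267, 221], [372, 221], [263, -47], [378, -47]]
20 [[269, 211], [370, 211], [273, -16], [368, -16]]
30 [[271, 204], [368, 204], [280, 14], [361, 14]]
40 [[274, 199], [366, 200], [285, 43], [356, 43]]
50 [[276, 198], [364, 198], [289, 71], [352, 71]]
60 [[278, 198], [362, 199], [291, 98], [349, 98]]
70 [[279, 201], [360, 202], [293, 124], [347, 124]]
80 [[281, 206], [359, 206], [295, 149], [345, 149]]
90 [[282, 212], [358, 212], [296, 174], [344, 174]]
```

servo_tool:
  commands:
    - [0,0.015,0,0,0]
    - [0,0.025,0,0,0]
    - [0,0.025,0,0,0]

```text
t: 15.42
tool_pos: [0.5316, 0.103, 0.2941]
ee_rot: [0.679, 0.734, 0.0, 0.001]
contact_force: [1.5, -5.4, 1.7]
finger_gap: 0.247
gripper_force: 128.4
```

```bash
python3 w.py|sed -n '6,8p;16p'
```

```text
175 None None 0
181 None None 0
187 292 348 57
[0.53162522 0.10290183 0.29404242] [ 1.53268759 -4.90258414  0.8822498 ] [-1.2090037  -0.41610318 -0.06572344]
```

servo_tool:
  commands:
    - [0,-0.015,0,0,0]
    - [0,-0.015,0,0.03,0]
    - [0,-0.015,0,0.055,0]
    - [0,-0.015,0,0.055,0]

```text
t: 15.8
tool_pos: [0.5313, 0.0999, 0.2811]
ee_rot: [0.679, 0.734, -0.001, -0.001]
contact_force: [0.2, 0.6, -2.0]
finger_gap: 0.248
gripper_force: 130.6
```

servo_tool:
  commands:
    - [0,0,0,0.01,0]
    - [0,0,0,0.02,0]
    - [0,0,0,0.02,0]

```text
t: 16.05
tool_pos: [0.5317, 0.0998, 0.2782]
ee_rot: [0.679, 0.734, -0.0, -0.0]
contact_force: [-0.1, 0.1, -2.4]
finger_gap: 0.248
gripper_force: 130.6
```

servo_tool:
  commands:
    - [0,0,0,0.01,0]
    - [0,0,0,0.015,0]
    - [0,0,0,0.015,0]

```text
t: 16.3
tool_pos: [0.5317, 0.0998, 0.2755]
ee_rot: [0.679, 0.734, -0.0, -0.0]
contact_force: [-0.3, -0.1, -2.2]
finger_gap: 0.246
gripper_force: 130.6
```

servo_tool:
  commands:
    - [0,0,0,0.01,0]
    - [0,0,0,0.02,0]
    - [0,0,0,0.02,0]

```text
t: 16.55
tool_pos: [0.5316, 0.0998, 0.2712]
ee_rot: [0.679, 0.734, -0.0, -0.0]
contact_force: [-1.2, -0.3, -2.5]
finger_gap: 0.244
gripper_force: 130.6
```

servo_tool:
  commands:
    - [0,0,0,0.008,0]
    - [0,0,0,0.015,0]
    - [0,0,0,0.015,0]

```text
t: 16.8
tool_pos: [0.5319, 0.0999, 0.2704]
ee_rot: [0.679, 0.734, 0.001, 0.001]
contact_force: [-4.9, 0.2, 21.7]
finger_gap: 0.248
gripper_force: 134.8
```

servo_tool:
  commands:
    - [0,0,0,0.006,0]
    - [0,0,0,0.01,0]
    - [0,0,0,0.01,0]

```text
t: 17.05
tool_pos: [0.5321, 0.1001, 0.2703]
ee_rot: [0.679, 0.734, 0.001, 0.001]
contact_force: [-12.9, 2.4, 44.7]
finger_gap: 0.249
gripper_force: 137.3
```

Contact with the cart came at TCP z ≈ 0.271, and the press should have levelled it. I'll ease off, release it standing on the cart, check it and regrip.

servo_tool:
  commands:
    - [0,0,0,-0.006,0]
    - [0,0,0,-0.006,0]
    - [0.4,0,0,-0.006,0]
    - [0.5,0,0,-0.006,0]
    - [0.5,0,0,-0.006,0]

```text
t: 17.47
tool_pos: [0.5317, 0.0998, 0.268]
ee_rot: [0.679, 0.734, 0.0, 0.0]
contact_force: [-0.6, 0.2, -0.4]
finger_gap: 0.503
gripper_force: 0.0
```

Run:
```python
from h import *
s=env.sense();t=s['tool_pos'];print(t,s['contact_force'],s['finger_gap'],s['gripper_force']);o=[]
for n in('scene','side'):
    a=get(n);x,y=proj(a,[(t[0],t[1]+.02,.07)])[0].astype(int)
    o.append(cv2.resize(a['color'][y-50:y+50,x-65:x+65],(390,300),interpolation=cv2.INTER_CUBIC))
    print(n,proj(a,[(t[0],t[1],0),(t[0],t[1],.1)])-[x-65,y-50])
b=get('wrist')['color']
cv2.imwrite('pics/c10.png',np.vstack([np.hstack(o),cv2.copyMakeBorder(cv2.resize(b[60:300,180:480],(375,300)),0,0,0,405,0)]))
```

```text
[0.5317476  0.09977835 0.26801628] [-0.58784399  0.15393341 -0.37346118] 0.5029675266853698 0.0
scene [[54.73704527 65.01624177]
 [58.48660739 38.12612921]]
side [[68.06525317 79.10431921]
 [65.35877317 45.26041581]]
```

View pics/c10.png

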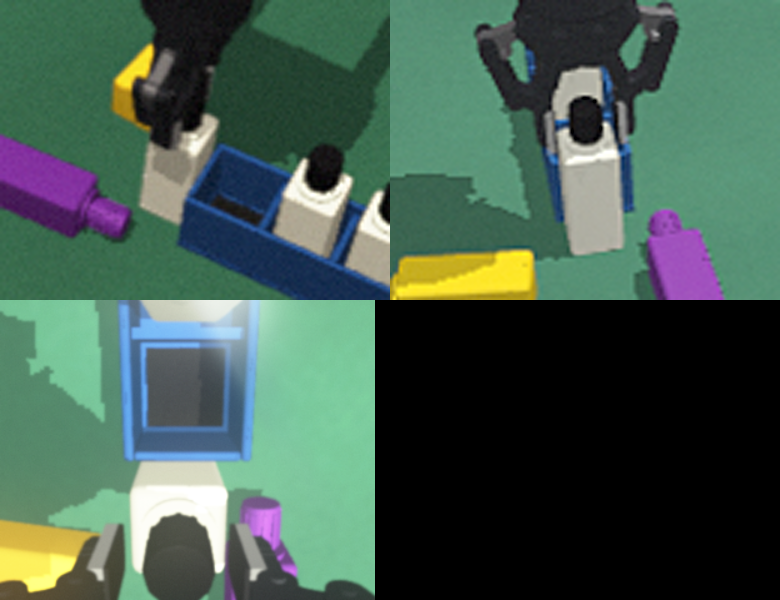

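The bottle now stands upright on the cart, cap at crop (180,557), square to the caddy. The empty cell's pad is at crop (187,386).

Run:
```python
from h import *
d=get('wrist')
f=lambda x,y:(180+x/1.25,60+(y-300)/1.25)
print('cap',plane(d,[f(180,560)],.128));print('pad',plane(d,[f(144,344),f(229,344),f(231,430),f(148,430)],.008),plane(d,[f(188,387)],.008))
print('rim',plane(d,[f(124,459),f(251,459)],.06)); print('body top',plane(d,[f(131,484),f(228,484)],.095)); print(env.sense()['tool_pos'])
```

```text
cap [[0.53249119 0.11112312 0.128     ]]
pad [[0.50737869 0.17948775 0.008     ]
 [0.55603332 0.18332235 0.008     ]
 [0.56306094 0.13371852 0.008     ]
 [0.51255503 0.12975264 0.008     ]] [[0.53465689 0.15729015 0.008     ]]
rim [[0.50496997 0.12463269 0.06      ]
 [0.56602772 0.12941669 0.06      ]]
body top [[0.51236491 0.1242978  0.095     ]
 [0.5504819  0.12728146 0.095     ]]
[0.53172038 0.09976063 0.26774314]
```

servo_tool:
  commands:
    - [0.5,0.03,0,-0.02,0]
    - [0.5,0.03,0,-0.02,0]
    - [0,0.03,0,-0.02,0]
    - [0,0.03,0,-0.02,0]
    - [0,0.03,0,-0.02,0]

```text
t: 18.08
tool_pos: [0.5313, 0.1058, 0.2722]
ee_rot: [0.679, 0.734, 0.0, 0.0]
contact_force: [0.1, 0.6, 4.4]
finger_gap: 0.263
gripper_force: 58.6
```

servo_tool:
  commands:
    - [0,0,0,-0.05,0]
    - [0,0,0,-0.15,0]
    - [0,0,0,-0.3,0]
    - [0,0,0,-0.42,0]
    - [0,0,0,-0.42,0]

```text
t: 18.5
tool_pos: [0.5316, 0.1057, 0.3612]
ee_rot: [0.679, 0.734, 0.002, 0.002]
contact_force: [1.0, -0.3, -1.2]
finger_gap: 0.257
gripper_force: 59.4
```

servo_tool:
  commands:
    - [0,0.08,0.01,0,0]
    - [0,0.16,0.02,0,0]
    - [0,0.22,0.026,0,0]
    - [0,0.257,0.026,0,0]
    - [0,0.257,0.026,0,0]

```text
t: 18.92
tool_pos: [0.5322, 0.1585, 0.3556]
ee_rot: [0.678, 0.735, -0.0, -0.0]
contact_force: [0.3, -0.4, -2.8]
finger_gap: 0.261
gripper_force: 59.2
```

Run:
```python
from h import *
s=env.sense();t=s['tool_pos'];print(t,s['contact_force'],s['gripper_force'],s['finger_gap'])
d=get('wrist');im=d['color'];hsv=cv2.cvtColor(im,cv2.COLOR_BGR2HSV);m=((hsv[...,1]<70)&(hsv[...,2]>130))
for r in range(120,260,8):
    x=np.flatnonzero(m[r,230:410])+230;print(r,(x[0],x[-1],len(x)) if len(x) else None)
B=np.array([[a,b,z] for z in(0,.095) for a in(-.02,.02) for b in(-.02,.02)]);g=t-[0,0,.153+.119]
X=g+np.c_[B[:,0]*.997-B[:,1]*.0755,B[:,0]*.0755+B[:,1]*.997,B[:,2]];print(proj(d,X).round())
```

```text
[0.53221771 0.15851605 0.3556366 ] [ 0.34691303 -0.38510944 -2.78942882] 59.20589983463287 0.26071286304056085
120 (np.int64(293), np.int64(383), 62)
128 (np.int64(294), np.int64(381), 37)
136 (np.int64(294), np.int64(350), 21)
144 (np.int64(294), np.int64(350), 26)
152 (np.int64(294), np.int64(349), 38)
160 (np.int64(300), np.int64(343), 44)
168 None
176 None
184 (np.int64(296), np.int64(347), 52)
192 (np.int64(293), np.int64(349), 57)
200 (np.int64(291), np.int64(351), 61)
208 (np.int64(288), np.int64(354), 67)
216 (np.int64(286), np.int64(357), 72)
224 (np.int64(283), np.int64(359), 77)
232 (np.int64(283), np.int64(359), 77)
240 (np.int64(284), np.int64(372), 74)
248 (np.int64(273), np.int64(375), 35)
256 (np.int64(266), np.int64(361), 24)
[[297. 221.]
 [296. 175.]
 [344. 221.]
 [345. 175.]
 [284. 284.]
 [281. 216.]
 [356. 284.]
 [359. 216.]]
```

servo_tool:
  commands:
    - [0,0.01,0.007,0.03,0]
    - [0,0.01,0.007,0.1,0]
    - [0,0.01,0.007,0.16,0]
    - [0,0.01,0.007,0.2,0]
    - [0,0.01,0.007,0.2,0]

```text
t: 19.38
tool_pos: [0.5334, 0.1591, 0.3136]
ee_rot: [0.679, 0.734, -0.001, -0.001]
contact_force: [0.7, -0.5, -2.1]
finger_gap: 0.255
gripper_force: 59.1
```

servo_tool:
  commands:
    - [0,0,0,0.05,0]
    - [0,0,0,0.1,0]
    - [0,0,0,0.14,0]
    - [0,0,0,0.14,0]

```text
t: 19.72
tool_pos: [0.5333, 0.1594, 0.2858]
ee_rot: [0.679, 0.734, -0.001, -0.001]
contact_force: [-0.5, 0.3, -3.0]
finger_gap: 0.262
gripper_force: 59.1
```

servo_tool:
  commands:
    - [0,0,0,0.01,0]
    - [0,0,0,0.02,0]
    - [0,0,0,0.02,0]

```text
t: 19.97
tool_pos: [0.5337, 0.1595, 0.2839]
ee_rot: [0.679, 0.734, 0.0, 0.0]
contact_force: [-0.4, -0.2, -1.7]
finger_gap: 0.263
gripper_force: 59.1
```

Its underside is about 3 mm above the pad and touching nothing. I'll creep down to contact.

servo_tool:
  commands:
    - [0,0,0,0.007,0]
    - [0,0,0,0.014,0]
    - [0,0,0,0.014,0]

```text
t: 20.22
tool_pos: [0.5336, 0.1595, 0.2809]
ee_rot: [0.679, 0.734, -0.0, -0.0]
contact_force: [-0.4, -0.5, -2.5]
finger_gap: 0.263
gripper_force: 59.1
```

servo_tool:
  commands:
    - [0,0,0,0.005,0]
    - [0,0,0,0.008,0]
    - [0,0,0,0.008,0]

```text
t: 20.47
tool_pos: [0.5339, 0.1596, 0.2802]
ee_rot: [0.679, 0.734, 0.0, 0.0]
contact_force: [0.7, -0.1, 4.6]
finger_gap: 0.257
gripper_force: 59.9
```

servo_tool:
  commands:
    - [0.35,0,0,0,0]
    - [0.5,0,0,0,0]
    - [0.6,0,0,0,0]
    - [0.6,0,0,0,0]

```text
t: 20.8
tool_pos: [0.5337, 0.1595, 0.2795]
ee_rot: [0.679, 0.734, -0.0, 0.0]
contact_force: [0.6, 0.3, -0.1]
finger_gap: 0.597
gripper_force: 0.0
```

servo_tool:
  commands:
    - [0.6,0,0,-0.1,0]
    - [0.6,0,0,-0.25,0]
    - [0.6,0,0,-0.45,0]
    - [0.6,0,0,-0.6,0]
    - [0.6,0,0,-0.7,0]

```text
t: 21.22
tool_pos: [0.5335, 0.1595, 0.423]
ee_rot: [0.679, 0.734, 0.001, 0.001]
contact_force: [1.3, -0.3, 1.2]
finger_gap: 0.6
gripper_force: 0.0
```

servo_tool:
  commands:
    - [0.6,-0.2,0,0,0]
    - [0.6,-0.4,0,0,0]
    - [0.6,-0.6,0,0,0]
    - [0.6,-0.6,0,0,0]

```text
t: 21.55
tool_pos: [0.5433, 0.0347, 0.4194]
ee_rot: [0.68, 0.733, -0.001, 0.001]
contact_force: [-0.1, 0.5, -0.2]
finger_gap: 0.601
gripper_force: 0.0
```

Run:
```python
from h import *
d=get('wrist');im=d['color'];hsv=cv2.cvtColor(im,cv2.COLOR_BGR2HSV)
C=np.array([.529,.213]);ay=np.array([-.073,.997])
exp=[np.r_[C+ay*o,z] for o,z in((-.057,.136),(0,.133),(.057,.133))];print('expected cap px',proj(d,exp).round())
m=((hsv[...,2]<75)&(hsv[...,1]<120)).astype(np.uint8);m[230:]=0
n,l,st,ce=cv2.connectedComponentsWithStats(m)
for i in range(1,n):
    if 150<st[i,4]<4000: print(st[i],ce[i].round(),plane(d,[ce[i]],.12).round(3))
w=((hsv[...,1]<60)&(hsv[...,2]>150)).astype(np.uint8);w[260:]=0
n,l,st,ce=cv2.connectedComponentsWithStats(w)
for i in range(1,n):
    if st[i,4]>200: print('white',st[i],ce[i].round(),plane(d,[ce[i]],.1).round(3))
print(env.sense()['tool_pos'],env.sense()['contact_force'])
S=get('scene')
import pickle
S0=pickle.load(open('d0.pkl','rb'))['scene']
e=proj(S,exp).round().astype(int)
for p in e: print(p,S['color'][p[1],p[0]],S0['color'][p[1],p[0]])
# change of the stocked region / chuck / spanner since the start
df=cv2.absdiff(S['color'],S0['color']).max(2)
for nm,(x0,y0,x1,y1) in dict(stock_b=(416,195,440,240),stock_a=(392,188,412,228),chuck=(230,230,262,270),spanner=(170,200,228,258)).items(): print(nm,(df[y0:y1,x0:x1]>60).mean().round(3))
```

```text
expected cap px [[ 319.   40.]
 [ 319.  -45.]
 [ 319. -140.]]
white [ 297    0   50   80 2807] [322.  38.] [[0.535 0.164 0.1  ]]
white [   0  127   27  115 1921] [ 10. 189.] [[0.227 0.006 0.1  ]]
white [ 478  202   62   53 1628] [507. 228.] [[0.74  0.003 0.1  ]]
[0.5432072  0.03695902 0.41939962] [0.41568377 0.16266907 0.06057426]
[379 183] [27 23 27] [ 77 103  53]
[404 194] [24 20 24] [20 23 24]
[429 205] [19 18 21] [23 20 23]
stock_b 0.0
stock_a 0.0
chuck 0.0
spanner 0.0
```

```bash
python3 -c "
from bench import env
print(env.finish_job())"
```

```text
the job is handed in; nothing more can be done
None
```

The fallen bottle now stands upright, cap up, on the pad in the empty caddy cell, released. The final camera check showed the stocked bottles, chuck and spanner unmoved, and I handed the job in at about 22 s.

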